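Tip the pale whetstone out of its storage block and lay it on the sharpening mat

TASK

Take the pale whetstone out of its wooden storage block and lay it flat in the middle of the blue-green rubber mat, lengthwise along the mat, so that knives can be sharpened. The stone lies flush, so press down its end by the low wall and the two brass dots until it tips and its other end stays up, then grip it by that raised end. Do not drop the stone, and leave the dark whetstone lying in its own block.

Things in the scene. Friction and masses are not known exactly. Their poses are not given: they have to be found in the camera images.
- pale_stone: Pale cream whetstone, loose, 120 x 50 x 28 mm (x, y, z), 0.3 kg. Origin: centre of underside; x along its length, z up. Starts flush in pale_block, just 2.5 mm off balance: a few N down on its -x end, 45 mm from the middle, tips it (about 19 mm down there). It stays tipped by itself, about 25 degrees, its sides 11 to 20 mm clear of the block near the +x end. Grip width 50 mm, along y.
- pale_block: Fixed wooden block under the pale stone (two alike), 160 x 78 x 62 mm. Origin on the worktop, below the pocket's ridge; x along its length. Pocket 54 mm wide, x -72 to +64 mm. Its floor: ledge 34 mm high for x > 0, ramp sinking 25 degrees for x < 0. The end wall at -x (near the robot) is 40 mm high, other walls 62. Brass dots on the side walls at x = -45 mm: press between them.
- mat: Fixed blue-green rubber mat on the worktop, 180 x 100 x 5 mm thick, with a paler stripe across each end. Origin at the centre of its underside (its top is 5 mm higher); x along its length.
- dark_stone: Dark grey whetstone, same size and shape as the pale one, flush in the other wooden block; to be left there. Origin at the centre of its underside, x along its length.
Not all that is in view belongs to the job. What is shaped like the pale_stone but turquoise is not meant.

How it is judged:
By the outcome, as a careful person would: the job done as asked, in the order asked, and still so for the second after the job is handed in, with the robot touching nothing.
It also fails if it takes over 45 s, if anything falls off the work surface, if the arm or the gripper's body presses on something with over 40 N, if the wrist force passes 120 N, or if a joint passes its speed limit or range.

ROBOT

A 6-joint arm with a two-finger parallel gripper is mounted at the origin on a cart in front of the work surface, level with it; the furniture and walls round the work are solid. World frame = base frame: x ahead of the robot, y to its left, z up, the work surface at z = 0. Lengths are in m, angles in rad, forces in N, time in s.
With the tool pointing down it reaches from about 0.35 to 0.775 m from the base axis. Payload 7.3 kg.
Tool frame: the origin (TCP) lies at the very end of the fingers, on their centre line; the grasp point (between the pads) lies 19 mm behind it; z points along the fingers, y is the line along which they close (so a half turn about z gives the same grasp; the last joint's range is limited). The gripper opens to 92 mm and grips with 3 to 60 N. Pads are 19 mm wide; open, the fingers measure 130 mm over their backs; the gripper's body (75 mm by 190 mm) begins 47 mm behind the grasp point.
Start: joints at [-1.487, 0.342, 1.524, -0, 1.275, -0.146], TCP at [0.12, -0.511, 0.227] pointing down, gripper open.
Joint ranges: [-2.53, 2.53], [-0.77, 2.02], [0.04, 2.7], [-1, 4.14], [0.28, 2.66], [-3.11, 3.11]. Speed limits (rad/s): [2.57, 2.57, 3.14, 3.14, 3.14, 3.14].

INTERFACE

Orientations are given as [roll, pitch, yaw] about the fixed x, y, z axes, in that order (R = Rz(yaw) Ry(pitch) Rx(roll)).
In Python, from cell import observe, read_camera, get_calibration, hand_in, search_frame gives the robot as it stands.
- The arm moves only by the tool step_arm, never from a script. Its argument "commands" is a list of rows, each an object with "translation": the shift along the tool's x, y, z in mm, a list of three; "roll": the turn about the tool's z in rad. In form: [{"translation": [x, y, z], "roll": roll}, ...]. A call has 1 to 20 rows; each row shifts and turns the commanded pose from where the row before left it, along the tool's axes as they then stand; what a row does not reach is not made up. A row lasts 1/12 s, in which the tool goes at most 41.7 mm and 7.16 degrees, less where a joint would pass 70% of its speed; a pose out of reach is approached as far as the arm can. A call is refused whole if a number of a shift passes 41.7 or a number of a turn 0.125, either way. A call with a gripper value outside its range is refused whole. "fingers" is the opening, from 0 (shut) to 1 (fully open), set as the call begins (left out, the last holds). The fingers move at their own pace and stop on an object; "grip_force" is the grip in N (left out, the last holds). Time passes only in rows, so rows that do not move let the fingers close. It gives the time, the measured TCP pose, the force, the opening and the grip force at its end, in the units of the state.
- observe(): the state, without advancing time (a new reading comes with each control period).
- read_camera(name): name is "scene" or "top"; returns the picture (420x560x3 uint8, red, green, blue); there is no depth.
- get_calibration(name): a dict with "camera_matrix" (3x3 intrinsics, pixels), "world_from_camera" (4x4, takes a point from camera to world coordinates). Camera axes: x right, y up, looking along -z (the intrinsics and any distortion apply to the point x, -y, -z); pixel columns grow to the right and rows downward; lengths in m; the calibration is good to about 2 mm. A picture is of the moment at which its call begins. get_calibration takes no time and is no camera call.
- hand_in(): hands the job in; it is judged then, once.
Trained networks look in the newest picture that a camera, given by its name, has taken for a name from the list of things; names that differ only in an ending like _2 or _b are one class to them, and where a whole thing is asked for, a point or a joint stands for the part that bears it (a point fixed in the world has none). Each returns a list of dicts, best first, with "confidence" (0 to 1); they miss things now and then, are a little off and sometimes report something else, mostly with a low value. They report only what shows in the picture. A call takes as long as a camera call. They do not tell look-alikes from the thing itself.
- search_frame(camera, name): "at" ([x, y, z] in m, in world coordinates, good to about 4 mm: the middle of the surface that is visible of it).
The state is a dict: "time": time; "qpos": joint angles; "qvel": joint speeds; "joint_efforts": joint torques, N m; "tool_pos": TCP position; "tool_rot": TCP orientation; "contact_force": force on the tool from outside, world axes, zero at the start; "torque": the same for the moment, N m; "opening": finger opening in m; "grip_force": force on a finger pad.
Only numpy, scipy, OpenCV 4.12 (cv2) and the standard library are available. Lean on these libraries where they do the work, as an engineer would, in place of code of your own. Each camera call takes 0.05 s, during which the arm holds its last target. There are 200 camera calls.

## Working session

There is one attempt and no reset: what is moved stays moved. The work goes in short steps, Python scripts to look and compute and a tool call to move; the robot and the scene stay as the last step left them, time stands still between calls to the robot, and variables do not carry over. Pictures are saved under pics/ and viewed, at most 10 in all, crops included, and the job is handed in when it is done.

Besides the shell and the picture viewer there is one more tool, called as name(argument=value, ...), one argument or row to a line, values as JSON. step_arm: Moves the arm, as the interface text tells. Its arguments: {"type":"object","properties":{"commands":{"type":"array"},"fingers":{"type":"number"},"grip_force":{"type":"number"}},"required":["commands"]}

```bash
mkdir -p pics
python3 - <<'E'
from cell import *
import cv2,numpy as np
for c in("top","scene"):
    im=read_camera(c); cv2.imwrite(f"pics/{c}0.png",im[:,:,::-1])
    for n in("pale_stone","pale_block","mat","dark_stone"):
        print(c,n,[(np.round(d["at"],3).tolist(),round(d["confidence"],2)) for d in search_frame(c,n)][:4])
    k=get_calibration(c);print(np.round(k["camera_matrix"],1).tolist(),np.round(k["world_from_camera"],3).tolist(),k.keys())
s=observe();print(s["time"],s["tool_pos"],s["tool_rot"],s["opening"])
E
```

```text
top pale_stone [([0.483, 0.055, 0.068], 0.78)]
top pale_block [([0.466, 0.054, 0.06], 0.84)]
top mat [([0.464, -0.249, 0.006], 0.87)]
top dark_stone [([0.502, 0.224, 0.063], 0.79)]
[[465.3, 0.0, 286.3], [0.0, 465.3, 205.7], [0.0, 0.0, 1.0]] [[0.019, 0.989, -0.149, 0.387], [-1.0, 0.02, 0.009, 0.023], [0.012, 0.149, 0.989, 0.921], [0.0, 0.0, 0.0, 1.0]] dict_keys(['camera_matrix', 'world_from_camera'])
scene pale_stone [([0.562, -0.082, 0.028], 0.74), ([0.472, 0.058, 0.064], 0.7)]
scene pale_block [([0.443, 0.091, 0.038], 0.8)]
scene mat [([0.473, -0.227, 0.003], 0.85)]
scene dark_stone [([0.489, 0.226, 0.06], 0.65)]
[[527.2, 0.0, 265.9], [0.0, 527.2, 207.7], [0.0, 0.0, 1.0]] [[-0.714, 0.279, -0.642, -0.28], [-0.7, -0.302, 0.648, 0.808], [-0.013, 0.912, 0.411, 0.57], [0.0, 0.0, 0.0, 1.0]] dict_keys(['camera_matrix', 'world_from_camera'])
0.5 [ 0.11961727 -0.51118772  0.22672369] [ 3.14154407e+00 -2.14414984e-05  2.29772067e-01] 0.09154580885194512
```

View pics/top0.png

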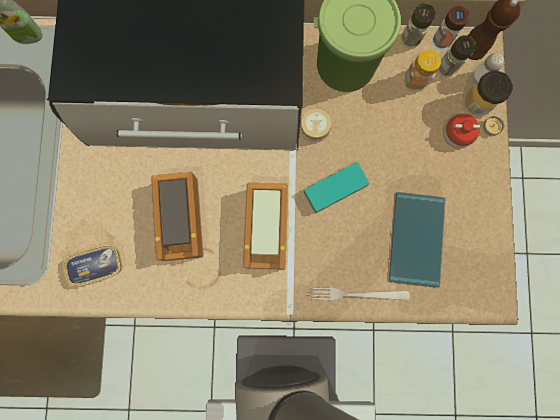

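View pics/scene0.png

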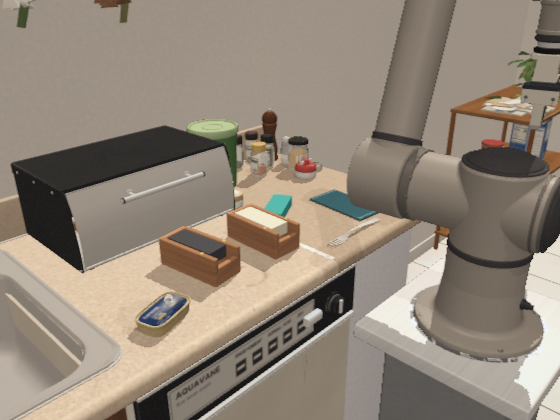

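The top view shows the pale stone at about (266,222) with the brass dots at its lower end (around row 247). The mat is at (417,240), the turquoise decoy at (337,188), and the dark stone at (174,210). In the scene view the stone is at (262,220), so the networks' 0.74 hit at (0.562, -0.082) is the decoy. Next I'll fit rectangles.

```bash
cat > h.py <<'E'
from cell import *
import cv2,numpy as np
def ray(c,uv,z):
    k=get_calibration(c);K=k["camera_matrix"];T=np.array(k["world_from_camera"])
    p=np.linalg.inv(K)@[uv[0],uv[1],1];d=T[:3,:3]@[p[0],-p[1],-p[2]]
    return T[:3,3]+d*(z-T[2,3])/d[2]
def rect(c,mask,seed,z):
    m=cv2.morphologyEx(mask.astype(np.uint8),cv2.MORPH_CLOSE,np.ones((5,5)))
    n,l=cv2.connectedComponents(m)
    cs,_=cv2.findContours((l==l[seed[1],seed[0]]).astype(np.uint8),0,1)
    q=max(cs,key=cv2.contourArea)
    pts=np.array([ray(c,p,z)[:2]*1000 for p in q.reshape(-1,2)+0.0],np.float32)
    r=cv2.minAreaRect(pts);b=cv2.boxPoints(r)
    e=[b[1]-b[0],b[2]-b[1]];e=max(e,key=np.linalg.norm);e=e*np.sign(e[0])
    return np.round(r[0],1),np.round(r[1],1),round(float(np.arctan2(e[1],e[0])),4)
E
python3 - <<'E'
from h import *
im=cv2.imread("pics/top0.png");hsv=cv2.cvtColor(im,cv2.COLOR_BGR2HSV);b,g,r=[im[:,:,i].astype(int) for i in range(3)]
for p in [(266,222),(417,240),(250,240),(286,200)]: print(hsv[p[1],p[0]],im[p[1],p[0]])
H,S,V=[hsv[:,:,i].astype(int) for i in range(3)]
print("stone",rect("top",(g>=r)&(V>170)&(S<60)&(np.indices(H.shape)[1]<286),(266,222),.062))
print("mat",rect("top",(H>80)&(H<110)&(S>60),(417,240),.005))
blk=(H<18)&(S>130); blk[195:240,252:280]=1
print("block",rect("top",blk,(250,225),.062))
yb=(H>18)&(H<32)&(S>150)&(V>130); 
n,l,st,ce=cv2.connectedComponentsWithStats(yb.astype(np.uint8))
for i in range(1,n):
    if 230<ce[i][0]<300 and 220<ce[i][1]<270: print("dot",ce[i],st[i][4],ray("top",ce[i],.062))
print("oven",[ray("top",(200,147),z).round(3) for z in(0,.1)],[ray("top",(200,100),z).round(3) for z in(.2,.25)],"handle",ray("top",(180,138),.13).round(3))
# oven height from scene: top front edge px
for z in(.15,.18,.2,.22): print(z,ray("scene",(222,152),z).round(3))
k=cv2.resize(im[140:290,220:320],None,fx=5,fy=4);cv2.imwrite("pics/crop.png",k)
E
```

```text
[ 37  39 209] [177 209 202]
[ 90  78 101] [101 101  70]
[ 14 165 130] [ 46  85 130]
[ 16 158 169] [ 64 119 169]
stone (array([486.4,  52.6]), array([ 48.6, 118. ]), -0.0119)
mat (array([ 464., -245.]), array([ 96.9, 176.6]), -0.0956)
block (array([479.,  53.]), array([ 76.6, 158.8]), -0.0132)
dot [246.25 246.25] 20 [0.43928438 0.08709025 0.062     ]
dot [282.21052632 247.36842105] 19 [0.43851782 0.02086981 0.062     ]
oven [array([0.643, 0.192, 0.   ]), array([0.615, 0.174, 0.1  ])] [array([0.666, 0.159, 0.2  ]), array([0.646, 0.15 , 0.25 ])] handle [0.622 0.204 0.13 ]
0.15 [ 0.699 -0.023  0.15 ]
0.18 [0.629 0.036 0.18 ]
0.2 [0.582 0.076 0.2  ]
0.22 [0.535 0.115 0.22 ]
```

Ridge: two dots and the stone both put it at x=0.484, y=0.053, yaw -0.0125. Mat centre is (0.464, -0.245), yaw -0.096. I'll move over the press point with the fingers shut.

step_arm(
  commands=[
    {"translation": [0,0,0],"roll": 0.121},
    {"translation": [0,0,0],"roll": 0.121},
    {"translation": [27.3,-19.2,0],"roll": 0},
    {"translation": [27.3,-19.2,0],"roll": 0},
    {"translation": [27.3,-19.2,0],"roll": 0},
    {"translation": [27.3,-19.2,0],"roll": 0},
    {"translation": [27.3,-19.2,0],"roll": 0},
    {"translation": [27.3,-19.2,0],"roll": 0},
    {"translation": [27.3,-19.2,0],"roll": 0},
    {"translation": [27.3,-19.2,0],"roll": 0},
    {"translation": [7.8,-34.6,0],"roll": 0},
    {"translation": [7.8,-34.6,0],"roll": 0},
    {"translation": [7.8,-34.6,0],"roll": 0},
    {"translation": [7.8,-34.6,0],"roll": 0},
    {"translation": [7.8,-34.6,0],"roll": 0},
    {"translation": [7.8,-34.6,0],"roll": 0},
    {"translation": [7.8,-34.6,0],"roll": 0},
    {"translation": [7.8,-34.6,0],"roll": 0},
    {"translation": [7.8,-34.6,0],"roll": 0},
    {"translation": [7.8,-34.6,0],"roll": 0},
  ],
  fingers=0,
)

```text
time: 2.17
tool_pos: [0.4222, -0.0135, 0.227]
tool_rot: [3.141, -0.001, -0.012]
contact_force: [0.8, -0.3, -0.5]
opening: 0.0002
grip_force: 0.0
```

step_arm(
  commands=[
    {"translation": [5.3,-22.4,0],"roll": 0},
    {"translation": [5.3,-22.4,0],"roll": 0},
    {"translation": [5.3,-22.4,0],"roll": 0},
    {"translation": [0,0,30],"roll": 0},
    {"translation": [0,0,30],"roll": 0},
    {"translation": [0,0,30],"roll": 0},
    {"translation": [0,0,30],"roll": 0},
    {"translation": [0,0,25],"roll": 0},
    {"translation": [0,0,0],"roll": 0},
    {"translation": [0,0,0],"roll": 0},
  ],
)

```text
time: 3.0
tool_pos: [0.4383, 0.0518, 0.0813]
tool_rot: [-3.142, 0.003, -0.012]
contact_force: [-0.2, -0.7, 0.5]
opening: 0.0003
grip_force: 0.0
```

step_arm(
  commands=[
    {"translation": [0,-1.5,8],"roll": 0},
    {"translation": [0,0,7],"roll": 0},
    {"translation": [0,0,2.5],"roll": 0},
    {"translation": [0,0,2.5],"roll": 0},
    {"translation": [0,0,2.5],"roll": 0},
    {"translation": [0,0,2.5],"roll": 0},
    {"translation": [0,0,2],"roll": 0},
  ],
)

```text
time: 3.58
tool_pos: [0.4389, 0.0532, 0.0546]
tool_rot: [3.141, -0.0, -0.012]
contact_force: [0.9, -0.1, -0.5]
opening: 0.0009
grip_force: 0.0
```

step_arm(
  commands=[
    {"translation": [0,0,2],"roll": 0},
    {"translation": [0,0,2],"roll": 0},
    {"translation": [0,0,1],"roll": 0},
    {"translation": [0,0,0],"roll": 0},
  ],
)

```text
time: 3.92
tool_pos: [0.4387, 0.0532, 0.0495]
tool_rot: [3.141, 0.0, -0.012]
contact_force: [-1.3, -0.1, -0.6]
opening: 0.0005
grip_force: 0.0
```

step_arm(
  commands=[
    {"translation": [0,0,1.5],"roll": 0},
    {"translation": [0,0,0],"roll": 0},
    {"translation": [0,0,-10],"roll": 0},
    {"translation": [0,0,-30],"roll": 0},
    {"translation": [0,0,-30],"roll": 0},
    {"translation": [-30,0,-30],"roll": 0},
    {"translation": [-30,0,0],"roll": 0},
  ],
  fingers=1,
)

```text
time: 4.5
tool_pos: [0.3826, 0.0537, 0.1519]
tool_rot: [3.141, -0.01, -0.012]
contact_force: [0.9, -0.3, 1.2]
opening: 0.0424
grip_force: 0.0
```

Run:
```python
from h import *
print(observe()["tool_pos"])
a=read_camera("scene")[:,:,::-1];b=read_camera("top")[:,:,::-1]
print([search_frame(c,"pale_stone")[:2] for c in("scene","top")])
cv2.imwrite("pics/tip.png",np.hstack([cv2.resize(a[180:280,200:330],(520,400)),cv2.resize(b[160:290,230:300],(215,400))]))
```

```text
[0.3825582  0.05370513 0.15187078]
[[{'at': [0.4867, 0.0563, 0.0621], 'confidence': 0.74}], [{'at': [0.4916, 0.0565, 0.0701], 'confidence': 0.85}, {'at': [0.562, -0.0778, 0.0273], 'confidence': 0.82}]]
```

View pics/tip.png

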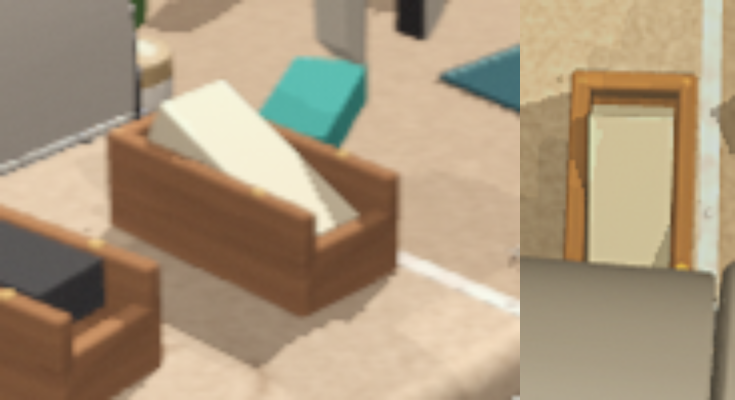

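The stone is tipped with its far end up. In the scene crop its top corners are at about (225,83) and (163,118), and in the top crop its end edge is at about (632,105). I'll check whether it slid.

Run:
```python
from h import *
for z in(.078,.082,.086): print(z,ray("top",(266.5,194.3),z).round(4),ray("scene",(256.2,200.7),z).round(4),ray("scene",(240.7,209.5),z).round(4))
print(observe()["tool_pos"])
```

```text
0.078 [0.5343 0.0517 0.078 ] [0.5327 0.0203 0.078 ] [0.523  0.0791 0.078 ]
0.082 [0.5336 0.0516 0.082 ] [0.5261 0.0267 0.082 ] [0.5164 0.085  0.082 ]
0.086 [0.5329 0.0515 0.086 ] [0.5195 0.0331 0.086 ] [0.5099 0.0909 0.086 ]
[0.37935091 0.05395544 0.1480378 ]
```

The end edge is at x≈0.530, as predicted, so the stone hasn't slid. I'll grip at ridge +40 mm, TCP (0.524, 0.0525, 0.065).

step_arm(
  commands=[
    {"translation": [29,0.3,0],"roll": 0},
    {"translation": [29,0.3,0],"roll": 0},
    {"translation": [29,0,0],"roll": 0},
    {"translation": [29,0,0],"roll": 0},
    {"translation": [29,0,0],"roll": 0},
    {"translation": [0,0,20],"roll": 0},
    {"translation": [0,0,20],"roll": 0},
    {"translation": [0,0,20],"roll": 0},
    {"translation": [0,0,13],"roll": 0},
    {"translation": [0,0,0],"roll": 0},
    {"translation": [0,0,0],"roll": 0},
  ],
  fingers=1,
)

```text
time: 5.62
tool_pos: [0.5245, 0.0515, 0.0736]
tool_rot: [3.142, 0.002, -0.012]
contact_force: [0.1, 0.2, -0.0]
opening: 0.0912
grip_force: 0.0
```

step_arm(
  commands=[
    {"translation": [0,-1.5,5],"roll": 0},
    {"translation": [0,0,3.5],"roll": 0},
    {"translation": [0,0,0],"roll": 0},
    {"translation": [0,0,0],"roll": 0},
  ],
  fingers=1,
)

```text
time: 5.95
tool_pos: [0.5246, 0.0531, 0.0665]
tool_rot: [3.141, -0.001, -0.012]
contact_force: [0.3, -0.5, 0.6]
opening: 0.0916
grip_force: 0.0
```

step_arm(
  commands=[
    {"translation": [0,0,0],"roll": 0},
    {"translation": [0,0,0],"roll": 0},
    {"translation": [0,0,0],"roll": 0},
    {"translation": [0,0,0],"roll": 0},
    {"translation": [0,0,0],"roll": 0},
    {"translation": [0,0,0],"roll": 0},
    {"translation": [0,0,0],"roll": 0},
    {"translation": [0,0,0],"roll": 0},
  ],
  fingers=0,
  grip_force=8,
)

```text
time: 6.62
tool_pos: [0.5244, 0.0531, 0.0661]
tool_rot: [3.142, 0.0, -0.012]
contact_force: [0.9, 0.1, 0.9]
opening: 0.0499
grip_force: 8.0
```

step_arm(
  commands=[
    {"translation": [0,0,0],"roll": 0},
    {"translation": [0,0,0],"roll": 0},
    {"translation": [0,0,0],"roll": 0},
    {"translation": [0,0,-3],"roll": 0},
    {"translation": [0,0,-6],"roll": 0},
    {"translation": [0,0,-8],"roll": 0},
    {"translation": [0,0,-10],"roll": 0},
    {"translation": [0,0,-10],"roll": 0},
    {"translation": [0,0,-10],"roll": 0},
    {"translation": [0,0,-10],"roll": 0},
    {"translation": [0,0,-10],"roll": 0},
    {"translation": [0,0,-10],"roll": 0},
    {"translation": [0,0,-10],"roll": 0},
    {"translation": [0,0,-10],"roll": 0},
    {"translation": [0,0,-10],"roll": 0},
    {"translation": [0,0,-4],"roll": 0},
    {"translation": [0,0,0],"roll": 0},
  ],
  grip_force=50,
)

```text
time: 8.03
tool_pos: [0.525, 0.0531, 0.1784]
tool_rot: [3.141, -0.002, -0.012]
contact_force: [0.3, -0.8, -2.9]
opening: 0.0495
grip_force: 50.0
```

Run:
```python
from h import *
a=read_camera("scene")[:,:,::-1]
s=observe();print(s["tool_pos"],s["opening"],s["grip_force"],s["contact_force"],s["torque"])
cv2.imwrite("pics/lift.png",cv2.resize(a[100:280,160:360],(600,540)))
```

```text
[0.52453287 0.05308242 0.17754229] 0.04979112619606869 49.992257952690125 [ 0.78978328  0.35055248 -2.42634284] [ 0.05395941 -0.07040126 -0.04468585]
```

View pics/lift.png

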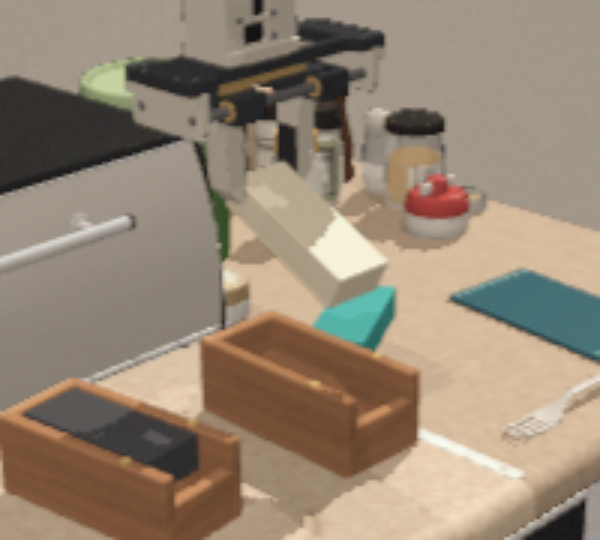

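The stone is held level across the pads, with its low end still tilted down about 25°. Pale block is empty and the dark stone is untouched. Now I'll carry it to the mat.

step_arm(
  commands=[
    {"translation": [-1,10,0],"roll": 0},
    {"translation": [-2,20,0],"roll": 0},
    {"translation": [-2.2,27,0],"roll": 0},
    {"translation": [-2.2,27,0],"roll": 0},
    {"translation": [-2.2,27,0],"roll": 0},
    {"translation": [-2.2,27,0],"roll": 0},
    {"translation": [-2.2,27,0],"roll": 0},
    {"translation": [-2.2,27,0],"roll": 0},
    {"translation": [-2.2,27,0],"roll": 0},
    {"translation": [-2.2,27,0],"roll": 0},
    {"translation": [-2.2,27,0],"roll": 0},
    {"translation": [-1.5,18,0],"roll": 0},
    {"translation": [-1,10,0],"roll": 0},
    {"translation": [0,0,0],"roll": 0.042},
    {"translation": [0,0,10],"roll": 0.041},
    {"translation": [0,0,20],"roll": 0},
    {"translation": [0,0,20],"roll": 0},
    {"translation": [0,0,20],"roll": 0},
    {"translation": [0,0,10],"roll": 0},
    {"translation": [0,0,0],"roll": 0},
  ],
)

```text
time: 9.75
tool_pos: [0.4937, -0.2464, 0.0945]
tool_rot: [-3.139, 0.005, -0.095]
contact_force: [-0.6, 0.7, -1.6]
opening: 0.0495
grip_force: 50.0
```

Run:
```python
from h import *
a=read_camera("scene")[:,:,::-1]
s=observe();print(s["time"],s["tool_pos"],s["tool_rot"],s["opening"],s["grip_force"],s["contact_force"],s["torque"])
b=read_camera("top")[:,:,::-1]
cv2.imwrite("pics/mat.png",np.hstack([cv2.resize(a[90:250,280:440],(400,400)),cv2.resize(b[160:320,350:500],(375,400))]))
```

```text
9.8 [ 0.49470418 -0.24705363  0.09618422] [-3.14017560e+00  2.55551193e-03 -9.50508315e-02] 0.04990457587766044 49.992350935935974 [-0.53509392 -0.81288842 -1.69721977] [ 0.00084487 -0.10369866 -0.03293777]
```

View pics/mat.png

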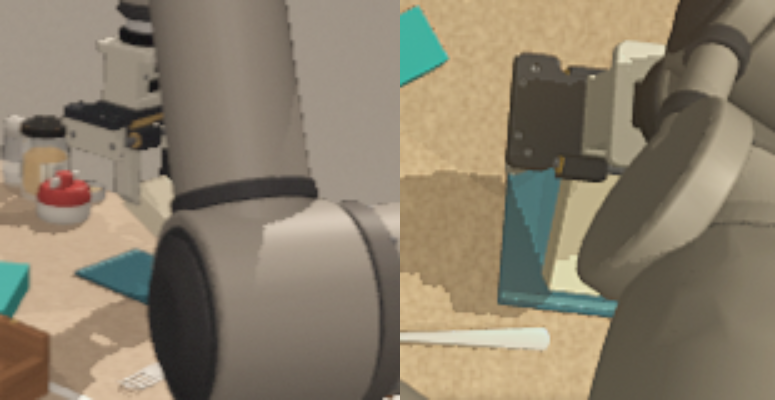

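The stone hangs over the mat in line with it. Down to near touchdown, then slowly until force shows.

step_arm(
  commands=[
    {"translation": [1,0.5,12],"roll": 0},
    {"translation": [0,0,12],"roll": 0},
    {"translation": [0,0,5],"roll": 0},
    {"translation": [0,0,2],"roll": 0},
    {"translation": [0,0,0],"roll": 0},
    {"translation": [0,0,0],"roll": 0},
  ],
)

```text
time: 10.35
tool_pos: [0.4968, -0.2485, 0.0671]
tool_rot: [3.141, -0.001, -0.095]
contact_force: [0.0, -0.2, -1.9]
opening: 0.0498
grip_force: 50.0
```

step_arm(
  commands=[
    {"translation": [0,0,2],"roll": 0},
    {"translation": [0,0,1.5],"roll": 0},
    {"translation": [0,0,0],"roll": 0},
  ],
)

```text
time: 10.6
tool_pos: [0.4963, -0.2482, 0.0627]
tool_rot: [3.141, -0.0, -0.095]
contact_force: [0.8, -0.1, -1.4]
opening: 0.0494
grip_force: 50.0
```

step_arm(
  commands=[
    {"translation": [0,0,1.5],"roll": 0},
    {"translation": [0,0,1.5],"roll": 0},
    {"translation": [0,0,0],"roll": 0},
  ],
)

```text
time: 10.85
tool_pos: [0.4975, -0.2485, 0.0605]
tool_rot: [3.141, -0.003, -0.095]
contact_force: [3.3, 1.1, 5.4]
opening: 0.0492
grip_force: 50.0
```

Touchdown at TCP z≈0.0615. I'll ease the grip and swing the stone down about its resting edge.

step_arm(
  commands=[
    {"translation": [0,0,0],"roll": 0},
    {"translation": [0,0,0],"roll": 0},
    {"translation": [1.2,0,1.5],"roll": 0},
    {"translation": [1.3,0,2],"roll": 0},
    {"translation": [1.3,0,2],"roll": 0},
    {"translation": [1.3,0,2],"roll": 0},
    {"translation": [0,0,0],"roll": 0},
  ],
  grip_force=15,
)

```text
time: 11.43
tool_pos: [0.5014, -0.2486, 0.0515]
tool_rot: [-3.141, 0.001, -0.095]
contact_force: [2.0, -0.7, 0.0]
opening: 0.0498
grip_force: 15.0
```

step_arm(
  commands=[
    {"translation": [1.2,0,2.1],"roll": 0},
    {"translation": [1.2,0,2.2],"roll": 0},
    {"translation": [1.1,0,2.2],"roll": 0},
    {"translation": [1.1,0,2.2],"roll": 0},
    {"translation": [1,0,2.2],"roll": 0},
    {"translation": [1,0,2.3],"roll": 0},
    {"translation": [1,0,2.3],"roll": 0},
    {"translation": [0.9,0,2.3],"roll": 0},
    {"translation": [0,0,0],"roll": 0},
  ],
)

```text
time: 12.18
tool_pos: [0.5096, -0.2493, 0.0337]
tool_rot: [-3.141, 0.001, -0.095]
contact_force: [-1.2, 0.4, -0.3]
opening: 0.0498
grip_force: 15.0
```

step_arm(
  commands=[
    {"translation": [0.8,0,2.3],"roll": 0},
    {"translation": [0.8,0,2.3],"roll": 0},
    {"translation": [0.7,0,2.3],"roll": 0},
    {"translation": [0.7,0,2.3],"roll": 0},
    {"translation": [0,0,0],"roll": 0},
    {"translation": [0,0,0],"roll": 0},
  ],
)

```text
time: 12.68
tool_pos: [0.5129, -0.2497, 0.025]
tool_rot: [-3.142, 0.0, -0.095]
contact_force: [-0.1, 0.4, -1.5]
opening: 0.0499
grip_force: 15.0
```

step_arm(
  commands=[
    {"translation": [0.5,0,2],"roll": 0},
    {"translation": [0.4,0,2],"roll": 0},
    {"translation": [0.3,0,1.5],"roll": 0},
    {"translation": [0,0,0],"roll": 0},
    {"translation": [0,0,0],"roll": 0},
  ],
)

```text
time: 13.1
tool_pos: [0.5144, -0.25, 0.0197]
tool_rot: [3.141, -0.001, -0.095]
contact_force: [1.2, 0.7, -0.9]
opening: 0.0499
grip_force: 15.0
```

step_arm(
  commands=[
    {"translation": [0.2,0,1],"roll": 0},
    {"translation": [0,0,1],"roll": 0},
    {"translation": [0,0,0],"roll": 0},
  ],
)

```text
time: 13.35
tool_pos: [0.5146, -0.2501, 0.0177]
tool_rot: [3.141, -0.001, -0.095]
contact_force: [2.1, -0.2, -0.3]
opening: 0.05
grip_force: 15.0
```

step_arm(
  commands=[
    {"translation": [0,0,1],"roll": 0},
    {"translation": [0,0,1],"roll": 0},
    {"translation": [0,0,0],"roll": 0},
  ],
)

```text
time: 13.6
tool_pos: [0.5147, -0.2501, 0.0169]
tool_rot: [3.141, -0.001, -0.095]
contact_force: [-0.1, 1.6, 9.7]
opening: 0.0501
grip_force: 15.0
```

Flat contact (+9.7 N). Release, rise, and look.

step_arm(
  commands=[
    {"translation": [0,0,-1],"roll": 0},
    {"translation": [0,0,0],"roll": 0},
    {"translation": [0,0,0],"roll": 0},
    {"translation": [0,0,0],"roll": 0},
    {"translation": [0,0,0],"roll": 0},
    {"translation": [0,0,0],"roll": 0},
    {"translation": [0,0,-5],"roll": 0},
    {"translation": [0,0,-15],"roll": 0},
    {"translation": [0,0,-30],"roll": 0},
    {"translation": [0,0,-30],"roll": 0},
    {"translation": [0,0,-30],"roll": 0},
    {"translation": [0,-30,-30],"roll": 0},
    {"translation": [0,-35,0],"roll": 0},
    {"translation": [0,-35,0],"roll": 0},
    {"translation": [0,-35,0],"roll": 0},
    {"translation": [0,-35,0],"roll": 0},
    {"translation": [0,-35,0],"roll": 0},
    {"translation": [0,-20,0],"roll": 0},
  ],
  fingers=1,
)

```text
time: 15.1
tool_pos: [0.5354, -0.0231, 0.1566]
tool_rot: [-3.141, -0.0, -0.093]
contact_force: [0.4, 0.0, -0.1]
opening: 0.0918
grip_force: 0.0
```

Run:
```python
from h import *
a=read_camera("top")[:,:,::-1].copy();s=observe();print(s["time"],s["tool_pos"],s["opening"])
cv2.imwrite("pics/top_end.png",a)
hsv=cv2.cvtColor(a,cv2.COLOR_BGR2HSV);H,S,V=[hsv[:,:,i].astype(int) for i in range(3)];g,r=a[:,:,1].astype(int),a[:,:,2].astype(int)
print([d for d in search_frame("top","pale_stone")][:2],hsv[240,417])
m=(S<60)&(V>150);m[:,:385]=0;m[:,450:]=0
print(rect("top",m,(417,240),.033))
cv2.imwrite("pics/end_s.png",read_camera("scene")[:,:,::-1])
```

```text
15.15 [ 0.53548631 -0.02098499  0.15660272] 0.09221729925731337
[{'at': [0.4611, -0.2411, 0.0376], 'confidence': 0.67}, {'at': [0.5317, -0.0483, 0.0253], 'confidence': 0.64}] [ 37  38 224]
(array([ 460.6, -245.1]), array([ 50.2, 120.4]), -0.1)
```

View pics/top_end.png

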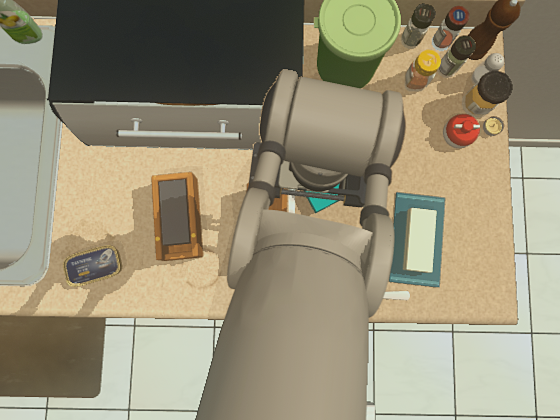

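View pics/end_s.png

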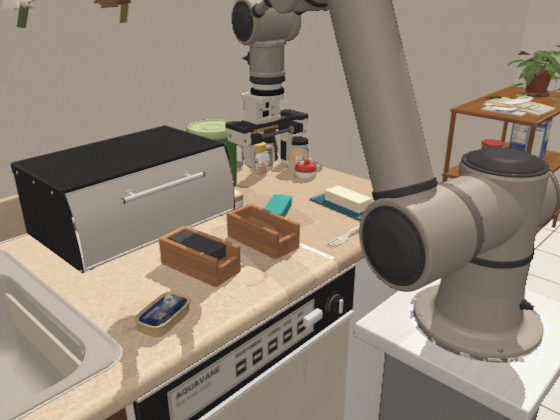

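The top view shows the stone at about (421,240), flat on the mat. Its centre is within 4 mm of the mat centre and it is parallel to within 0.005 rad. The dark stone is still in its block at (174,210), and the arm is clear of everything.

```bash
python3 -c "
from cell import *
print(hand_in())"
```

```text
the job is handed in; nothing more can be done
None
```

The pale whetstone is lying flat in the middle of the mat, lengthwise (about 4 mm off centre), the dark one is still in its block, and the job was handed in at about 15 s of the 45 s allowed.

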